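# Open the muffle furnace with the furnace hook

## Task

The muffle furnace is switched off but its case and door are still too hot to touch. Take the furnace hook from its stand, pass it through the eye on the door and draw the drop-down door steadily, without a jerk, all the way down until it is level, keeping the hook in the eye until it is there; then unhook, lay the furnace hook back in both forks of its stand as it lay, and let go of it. No part of the robot may touch the furnace or its door, and the flasks, the wash bottle and the crucible stay as they stand.

Things in the scene. Friction and masses are not known exactly. Their poses are not given: they have to be found in the camera images.
- furnace: Bench-top muffle furnace, fixed: grey steel case 320 wide (its y) x 360 deep (its x) x 420 high, dark control panel low on the front, flue stub on the roof. Origin: centre of its underside, on the bench; x points from the front into the furnace (case front at x = -180), y to the left for one who faces the front, z up. Its drop-down door is hinged along the bottom edge.
- door (a joint): Door angle, rad: 0 shut (upright), 1.57 fully down (level, at its stop); starts at 0 to 0.15. Panel 210 wide x 200 high x 30 thick, from 5 to 205 mm off the hinge line, its mid-plane through the hinge line; 0.6 to 1 kg. The stiff hinge holds the door where it is left, it never falls: drawing takes 6 to 7 N at the eye at first, 1 to 4 N near level.
- door_hinge (a point): Fixed point on the hinge axis at mid width, 135 mm above the bench, 197 mm in front of the furnace's origin; axes as the furnace, hinge along y. At door angle q the eye's centre is, in these axes, at x = -180 sin q - 53 cos q, y = 0, z = 180 cos q - 53 sin q (mm): 315 mm above the bench when shut; when level 82 mm above it, under the door's free edge.
- eye (a point): Centre of the brass eye on the door's outer face: a ring of 30 inside, 42 outside diameter, bar 6 thick, upright and square to the door. Its hole runs along y (= furnace y, the hinge direction): a hook goes in sideways and can pivot. Centre 38 mm out from the door face, at mid width; a 12 mm neck joins it to the door. Axes turn with the door: x into the door, z away from the hinge.
- rod: The furnace hook, loose, 235 long, 0.2 kg. Wooden handle 24 wide (y) x 20 high (z) from x = -65 to 50 mm, 20 mm brass ferrule to x = 62, 8 mm steel rod to x = 165, there bent square to the +y side: 7 mm thick tip to y = 30, with a lip bent back to end at x = 159, y = 36. Origin on its axis in the handle, a good grip; x towards the hook, z up in the stand; mass centre at x = 27.
- hook_mid (a point): Middle of the hook's tip: 162 mm along x and 17 mm along y from the origin of the furnace hook, same axes. The hook is in the eye when this point is near the eye's centre.
- stand: Stand of the furnace hook, fixed: blue base 225 (x) x 85 (y) x 8 and two aluminium forks, open on top, 10 thick. Origin: centre of its underside. Rear fork x = -72: slot 32 wide, floor z = 50, for the handle's end; front fork x = 85: slot 18 wide, floor z = 56, for the steel rod; flared tops end at z = 85. The hook lies with its origin at x = -20 +-8, y = 0, z = 60 mm, tip towards +y.
- flask_a: Bystander: glass volumetric flask with a blue stopper, 64 in diameter, 170 high, standing; origin under its centre.
- flask_b: Bystander: glass volumetric flask with a glass stopper, 64 in diameter, 170 high, standing; origin under its centre.
- wash_bottle: Bystander: white wash bottle with a red cap and spout, 66 in diameter, about 195 high, standing; origin under its centre.
- crucible: Bystander: white lidded porcelain crucible, 58 in diameter, 56 high, standing; origin under its centre.
Not all that is in view belongs to the job. Of the things that look like the rod, the larger one is meant. Of the things that look like the stand, the smaller one is meant.

How it is judged (in metres and radians):
On the way, in this order (a step that is already met when the one before it is completed fails the run):
1. the hook is through the eye while the door is still up (door angle under 0.35 rad) (distance between hook_mid and eye below 0.02 m and value of joint door below 0.35 rad), for 0.1 s.
2. the door has been drawn halfway down with the hook in the eye (distance between hook_mid and eye below 0.02 m and value of joint door above 0.8 rad), for 0.05 s.
3. the door is level, with the hook still in the eye (distance between hook_mid and eye below 0.02 m and value of joint door above 1.48 rad), for 0.1 s.
At the end, for the whole second after the job is handed in: The door is down within 5 degrees of level; the furnace hook lies at rest in both forks of its stand, released: its origin within 25 mm along, 7 mm across and 6 mm in height of where it lies when seated (x = -20, y = 0, z = 60 mm in the stand's axes) and parallel to the stand within 0.1 rad (value of joint door above 1.48 rad and x of rod in the frame of stand between -0.045 and 0.005 m and y of rod in the frame of stand between -0.007 and 0.007 m and z of rod in the frame of stand between 0.054 and 0.066 m and angle between the x axis of rod and the x axis of stand, either way round below 0.1 rad and linear speed of rod below 0.02 m/s and angular speed of rod below 0.2 rad/s and contact force between rod and stand above 0.5 N); the robot touches nothing.
It fails at once if the robot touches the hot furnace or its door (over 0.5 N) (contact force between any of the fingers, the arm and furnace above 0.5 N).
It fails at once if the door is jerked or slammed down (over 3 rad/s) (velocity of joint door above 3 rad/s).
It fails at once if a flask, the wash bottle or the crucible is moved by more than 20 mm or tipped by more than 0.3 rad (distance of any of flask_a, flask_b, wash_bottle, crucible from where it was at the start of the episode above 0.02 m or angle between any of flask_a, flask_b, wash_bottle, crucible's own z axis and vertical above 0.3 rad).
It also fails if it takes over 54 s, if anything falls off the work surface, if the arm or the gripper's body presses on something with over 40 N, if the wrist force passes 120 N, or if a joint passes its speed limit or range.

## Robot

A 6-joint arm with a two-finger parallel gripper is mounted at the origin on the work surface. World frame = base frame: x ahead of the robot, y to its left, z up, the work surface at z = 0. Lengths are in m, angles in degrees, forces in N, time in s.
With the tool pointing down it reaches from about 0.325 to 0.775 m from the base axis. Payload 5.5 kg.
Tool frame: the origin (TCP) lies midway between the tips of the shut fingers; the grasp point (between the pads) lies 19 mm behind it (arm.grasp_offset is the distance from the TCP to the grasp point, in m); z points along the fingers, y is the direction in which the jaws open and shut (so a half turn about z gives the same grasp; the last joint's range is limited). The gripper opens to 88 mm and grips with 3 to 60 N. Pads are 20 mm wide; open, the fingers measure 115 mm over their backs; the gripper's body (75 mm by 178 mm) begins 61 mm behind the grasp point.
Start: joints at [-66.503, 5.22, 70.514, -0, 104.267, -3.249], TCP at [0.27, -0.536, 0.223] pointing down, gripper open.
Joint ranges: [-164.24, 164.24], [-49.07, 125.15], [9.68, 141.18], [-86.29, 266.29], [3.28, 154.24], [-151.56, 151.56]. Speed limits (degrees/s): [147.25, 147.25, 172.46, 180, 180, 180].

## Interface

Orientations are given as a 3x3 rotation matrix whose columns are the frame's x, y, z axes.
In Python, from station import arm, get_image, nets gives the robot as it stands.
- The arm moves only by the shell command python3 -m crank 'ROWS' [FORCE]. ROWS is a JSON object of lists of equal length, an entry for each row: "dr": the turn, a rotation vector about the tool's x, y, z in degrees, a list of three; "linear": the shift along the tool's x, y, z in cm, a list of three; "claw": the opening, from 0 (shut) to 1 (fully open). A call has 1 to 5 rows; each row is the pose to reach, as a shift and turn from the pose commanded when the call began, along the tool's axes at that moment; what a row does not reach only later rows make up. A row lasts 1/8 s, in which the tool goes at most 62.5 mm and 10.7 degrees, less where a joint would pass 70% of its speed; a pose out of reach is approached as far as the arm can. A call with a gripper value outside its range is refused whole. The fingers move at their own pace and stop on an object; FORCE is the grip in N (left out, the last holds). Time passes only in rows, so rows that repeat a pose let the fingers close. It gives the time, the measured TCP pose, the force and the opening at its end, in the units of the state.
- arm.sense(): the state, without advancing time (a new reading comes with each control period).
- get_image(name): name is "scene" or "top"; returns a dict with "img" (400x640x3 uint8, red, green, blue), "intrinsics" (3x3 intrinsics, pixels), "pose" (4x4, takes a point from camera to world coordinates). Camera axes: x right, y down, z forward; pixel columns grow to the right and rows downward; lengths in m; the calibration is good to about 2 mm. A picture is of the moment at which its call begins. There is no depth.
- arm.hand_in(): hands the job in, once; it reports no verdict.
Trained networks look in a picture, given as the dict that the camera call returned (one of the last four; its "shot" number tells which), for a name from the list of things; names that differ only in an ending like _2 or _b are one class to them, and where a whole thing is asked for, a point or a joint stands for the part that bears it (a point fixed in the world has none). Each returns a list of dicts, best first, with "confidence" (0 to 1); they miss things now and then, are a little off and sometimes report something else, mostly with a low value. They report only what shows in the picture. A call takes as long as a camera call. They do not tell look-alikes from the thing itself.
- nets.recognise(target, picture): "box" ([left, top, right, bottom] in pixels, round what is visible of it).
- nets.silhouettes(target, picture): "region" (400x640 bool, what is visible of it) and "box" ([left, top, right, bottom] in pixels, round what is visible of it).
The state is a dict: "time": time; "qpos": joint angles; "joint_vel": joint speeds; "effort": joint torques, N m; "position": TCP position; "eef_rot": TCP orientation; "force": force on the tool from outside, world axes, zero at the start; "wrist_torque": the same for the moment, N m; "width": finger opening in m.
Only numpy, scipy, OpenCV 4.12 (cv2) and the standard library are available. Lean on these libraries where they do the work, as an engineer would, in place of code of your own. Each camera call takes 0.05 s, during which the arm holds its last target. There are 200 camera calls.

## Working session

There is one attempt and no reset: what is moved stays moved. The work goes in short steps, Python scripts to look and compute and a shell command to move; the robot and the scene stay as the last step left them, time stands still between calls to the robot, and variables do not carry over. Pictures are saved under pics/ and viewed, about 8 in all and at most 12, crops included, and the job is handed in when it is done.

```bash
mkdir -p pics; ls; python3 - <<'E'
from station import arm,get_image,nets
import cv2
for n in("scene","top"):
    p=get_image(n); cv2.imwrite(f"pics/{n}0.png",p["img"][:,:,::-1])
    print(n,p["intrinsics"].tolist(),p["pose"].round(4).tolist())
    for t in("furnace","door","eye","rod","stand","flask_a","wash_bottle","crucible"):
        print(t,[( [round(float(v)) for v in d["box"]],round(float(d["confidence"]),2)) for d in nets.recognise(t,p)])
print(arm.sense())
E
```

```text
pics
scene [[458.5419643875252, 0.0, 324.4401064762185], [0.0, 458.5419643875252, 197.6079656143905], [0.0, 0.0, 1.0]] [[-0.6741, 0.497, -0.5464, 1.1899], [0.7383, 0.4323, -0.5177, 0.7126], [-0.021, -0.7524, -0.6584, 1.0561], [0.0, 0.0, 0.0, 1.0]]
furnace [([115, 53, 289, 238], 0.95)]
door [([216, 118, 282, 202], 0.73)]
eye [([218, 120, 275, 204], 0.7), ([367, 256, 442, 329], 0.53)]
rod [([454, 314, 468, 365], 0.66), ([368, 264, 431, 324], 0.6)]
stand [([411, 192, 508, 267], 0.9), ([368, 257, 442, 331], 0.68), ([205, 257, 228, 278], 0.15)]
flask_a [([222, 250, 245, 299], 0.79), ([266, 277, 291, 326], 0.6)]
wash_bottle [([313, 305, 346, 363], 0.91)]
crucible [([206, 257, 229, 277], 0.73)]
top [[445.84010104424715, 0.0, 322.0704902899966], [0.0, 445.84010104424715, 199.1017190566079], [0.0, 0.0, 1.0]] [[-0.0283, -0.9823, 0.1854, 0.2176], [-0.9996, 0.0269, -0.0096, 0.0672], [0.0045, -0.1856, -0.9826, 1.5286], [0.0, 0.0, 0.0, 1.0]]
furnace [([389, 90, 580, 232], 0.64)]
door [([388, 124, 424, 211], 0.6), ([389, 88, 580, 232], 0.15)]
eye [([388, 130, 428, 210], 0.66)]
rod [([232, 166, 246,
[... 341 characters left out ...]
,  8.75232902e-04,
        1.04268686e+02, -3.24798132e+00]), 'joint_vel': array([ 0.03364035, -0.07842834, -0.04303158, -0.06614887,  0.15664274,
       -0.00317025]), 'effort': array([ 1.98121779e-04, -4.46194768e+01, -4.06508768e+01,  6.97932020e-02,
        1.93960505e-02,  2.07481230e-05]), 'position': array([ 0.27000304, -0.53583673,  0.22269323]), 'eef_rot': array([[ 8.93038598e-01,  4.49980067e-01,  4.06168577e-05],
       [ 4.49980069e-01, -8.93038596e-01, -5.63023399e-05],
       [ 1.09374909e-05,  6.85569391e-05, -9.99999998e-01]]), 'force': array([-0.59186337,  0.31927177,  0.51965608]), 'wrist_torque': array([ 0.03077162,  0.04213614, -0.00719035]), 'width': 0.08813723270295347}
```

View pics/scene0.png

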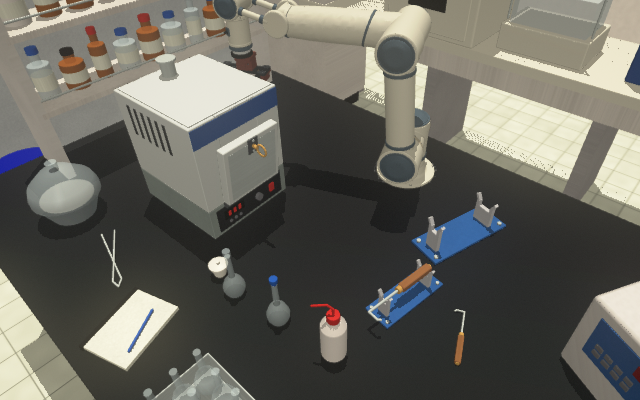

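View pics/top0.png

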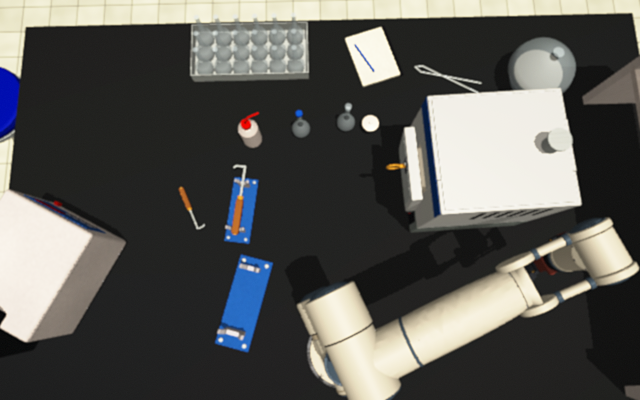

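Candidates: the rods are (a) orange handle at top (240,205) / scene (400,290), lying in a stand, and (b) a loose smaller one at top (190,207) / scene (460,340). The stands are (a) top (242,210), smaller, and (b) top (243,305), larger. The job is rod (a) in stand (a). The eye is at about top (395,167) / scene (259,149). Next I measure these.

```bash
cat > h.py <<'E'
import numpy as np,cv2
from station import arm,get_image,nets
def proj(p,P):
    T=np.linalg.inv(p["pose"]);c=T[:3,:3]@np.atleast_2d(P).T+T[:3,3:];u=p["intrinsics"]@c
    return (u[:2]/u[2]).T
def ray(p,uv):
    uv=np.atleast_2d(uv).astype(float);d=np.c_[uv,np.ones(len(uv))]@np.linalg.inv(p["intrinsics"]).T@p["pose"][:3,:3].T
    return p["pose"][:3,3],d
def plane(p,uv,z):
    o,d=ray(p,uv);return o+d*((z-o[2])/d[:,2])[:,None]
def tri(obs):
    A=np.zeros((3,3));b=np.zeros(3)
    for p,uv in obs:
        o,d=ray(p,uv);d=d[0]/np.linalg.norm(d[0]);M=np.eye(3)-np.outer(d,d);A+=M;b+=M@o
    X=np.linalg.solve(A,b);return X,[(proj(p,X)[0]-uv).round(1) for p,uv in obs]
def hsv(p):return cv2.cvtColor(p["img"],cv2.COLOR_RGB2HSV)
def mask(p,lo,hi,box):
    m=cv2.inRange(hsv(p),lo,hi);k=np.zeros_like(m);l,t,r,b=box;k[t:b,l:r]=1;m=m*k
    n,L,s,_=cv2.connectedComponentsWithStats(m);i=1+np.argmax(s[1:,4]);return L==i
def rect(p,m,z):
    v,u=np.nonzero(m);X=plane(p,np.c_[u,v],z)[:,:2].astype(np.float32)
    c,s,a=cv2.minAreaRect(X*1000);return np.round(c,1),np.round(s,1),round(a,2),len(u)
E
cat > m.py <<'E'
from h import *
S,T=get_image("scene"),get_image("top")
for n,p,bs,br,be in(("S",S,(360,250,450,335),(390,255,440,300),(245,130,275,165)),("T",T,(220,170,262,248),(225,180,255,240),(382,155,410,180))):
    m=mask(p,(100,120,60),(125,255,255),bs);m2=cv2.inRange(hsv(p),(100,120,60),(125,255,255))
    k=np.zeros_like(m2);k[bs[1]:bs[3],bs[0]:bs[2]]=1
    print(n,"base",rect(p,(m2*k)>0,.008))
    print(n,"handle",rect(p,mask(p,(5,120,60),(20,255,255),br),.06))
    e=mask(p,(10,100,60),(30,255,255),be);v,u=np.nonzero(e);print(n,"eye",len(u),u.mean(),v.mean(),u.min(),u.max(),v.min(),v.max())
print("roof",rect(T,mask(T,(0,0,200),(180,40,255),(425,80,585,230)),.42))
a=cv2.resize(S["img"][90:250,190:300],None,fx=3.6,fy=3.6,interpolation=2);b=cv2.resize(T["img"][150:250,175:265],None,fx=4.4,fy=4.4,interpolation=2)
h=576;c=np.zeros((h,a.shape[1]+b.shape[1],3),np.uint8);c[:a.shape[0],:a.shape[1]]=a;c[:b.shape[0],a.shape[1]:]=b
cv2.imwrite("pics/c1.png",c[:,:,::-1]);print(dir(arm))
E
python3 m.py
```

```text
S base (array([423.4, 334.6]), array([346.9, 119. ]), 1.32, 1487)
S handle (array([449. , 337.9]), array([ 27.9, 139. ]), 82.07, 379)
S eye 80 259.4125 148.9625 252 266 144 156
T base (array([475.4, 332. ]), array([ 91.4, 231. ]), 81.65, 1170)
T handle (array([449.5, 336.6]), array([ 22.5, 128.8]), 81.58, 248)
T eye 116 395.0689655172414 166.0 386 405 163 169
roof (array([ 547., -416.]), array([319.9, 362.3]), 2.26, 15998)
['Unreachable', '__class__', '__delattr__', '__dict__', '__dir__', '__doc__', '__eq__', '__format__', '__ge__', '__getattribute__', '__getstate__', '__gt__', '__hash__', '__init__', '__init_subclass__', '__le__', '__lt__', '__module__', '__ne__', '__new__', '__reduce__', '__reduce_ex__', '__repr__', '__setattr__', '__sizeof__', '__str__', '__subclasshook__', '__weakref__', 'grasp_offset', 'hand_in', 'sense']
```

View pics/c1.png

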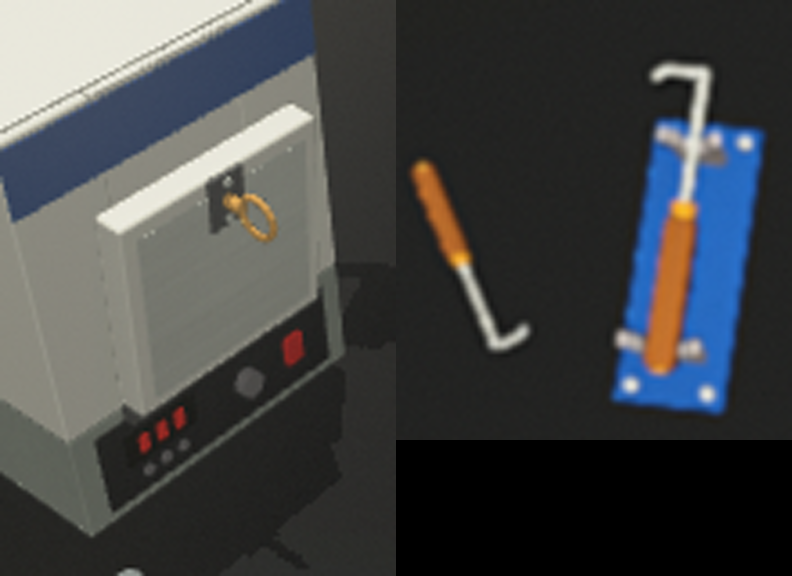

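The crop confirms the choice: the larger hook (a) lies in the small blue stand with its tip to the left. The ring eye shows clearly on the door. I'll fit the door angle and lift the arm clear of the furnace.

```bash
python3 -m crank '{"dr":[[0,0,0],[0,0,0],[0,0,0],[0,0,0],[0,0,0]],"linear":[[0,0,-6],[0,0,-12],[0,0,-18],[0,0,-24],[0,0,-30]],"claw":[1,1,1,1,1]}'
python3 - <<'E'
from h import *
from scipy.optimize import least_squares
S,T=get_image("scene"),get_image("top")
fy=np.r_[np.cos(np.radians(2.26)),np.sin(np.radians(2.26)),0];fx=np.r_[fy[1],-fy[0],0];H=np.r_[.547,-.416,.135]-.197*fx
def w(q,P):# door-frame points (x,y,z)
    P=np.atleast_2d(P);x,y,z=P.T
    return H+np.outer(x*np.cos(q)-z*np.sin(q),fx)+np.outer(y,fy)+np.outer(z*np.cos(q)+x*np.sin(q),[0,0,1])
a=np.linspace(0,2*np.pi,60)
ring=np.r_[np.c_[-.053+.021*np.cos(a),a*0+.003,.18+.021*np.sin(a)],np.c_[-.053+.021*np.cos(a),a*0-.003,.18+.021*np.sin(a)]]
for p,b in((S,(245,130,275,165)),(T,(382,155,410,180))):
    m=cv2.inRange(hsv(p),(10,100,60),(30,255,255));k=np.zeros_like(m);k[b[1]:b[3],b[0]:b[2]]=1;v,u=np.nonzero(m*k);print("mask",u.min(),u.max(),v.min(),v.max())
    for q in(0,.05,.1,.15):
        r=proj(p,w(q,ring));print(q,r.min(0).round(1),r.max(0).round(1))
    # door panel outline
    m=p["img"].copy()
for q in (0,.05,.1,.15): print(q,w(q,[-.053,0,.18]).round(4))
for n,c,h in(("flask",(.74,.116),.17),):pass
for n in("flask_a","wash_bottle","crucible"):
    for d in nets.recognise(n,T):l,t,r,b=d["box"];print(n,plane(T,[[(l+r)/2,(t+b)/2]],.06)[0].round(3))
E
```

```text
time: 1.62
position: [0.269, -0.5339, 0.5105]
eef_rot: [[0.893, 0.45, 0.003], [0.45, -0.893, -0.006], [-0.0, 0.006, -1.0]]
force: [0.3, -0.6, 1.2]
width: 0.0877
mask 252 266 144 156
0 [250.4 138.6] [262.3 152.9]
0.05 [252.6 140.6] [264.6 154.9]
0.1 [254.9 142.7] [266.9 157. ]
0.15 [257.1 144.9] [269.2 159.2]
mask 386 405 163 169
0 [392.2 162.3] [407.5 168.3]
0.05 [389.  162.8] [404.2 168.8]
0.1 [385.7 163.3] [400.9 169.3]
0.15 [382.5 163.8] [397.6 169.8]
0 [[ 0.5371 -0.1662  0.315 ]]
0.05 [[ 0.5368 -0.1573  0.3121]]
0.1 [[ 0.5364 -0.1485  0.3088]]
0.15 [[ 0.5361 -0.1399  0.3051]]
flask_a [ 0.783 -0.04   0.06 ]
flask_a [0.762 0.119 0.06 ]
wash_bottle [0.742 0.295 0.06 ]
wash_bottle [ 0.616 -0.508  0.06 ]
crucible [ 0.757 -0.125  0.06 ]
```

```bash
python3 -m crank '{"dr":[[0,0,-10],[0,0,-20],[0,0,-30],[0,0,-40],[0,0,-50]],"linear":[[3.9,-4.5,0],[7.7,-9.1,0],[11.6,-13.6,0],[15.4,-18.2,0],[19.3,-22.7,0]],"claw":[1,1,1,1,1]}'
python3 -m crank '{"dr":[[0,0,-10],[0,0,-20],[0,0,-30],[0,0,-40],[0,0,-50]],"linear":[[6,0,0],[12,0.1,0],[18,0.1,0],[24,0.2,0],[29.8,0.2,0]],"claw":[1,1,1,1,1]}'; python3 -c "
from station import arm;s=arm.sense();print(s['qpos'].round(1))"
```

```text
time: 2.5
position: [0.3391, -0.243, 0.5038]
eef_rot: [[0.224, 0.975, -0.002], [0.975, -0.224, 0.001], [0.0, -0.002, -1.0]]
force: [0.5, 0.4, -0.9]
width: 0.0878
time: 3.12
position: [0.4093, 0.0463, 0.5032]
eef_rot: [[-0.603, 0.798, -0.003], [0.798, 0.603, -0.002], [0.0, -0.004, -1.0]]
force: [1.2, -0.6, 0.5]
width: 0.0879
[  1.8  -8.   53.   -0.2 135.2 -35.4]
```

```bash
python3 -m crank '{"dr":[[0,0,-10],[0,0,-20],[0,0,-30],[0,0,-40],[0,0,-45]],"linear":[[3.7,4.6,0],[7.4,9.2,0],[11.1,13.8,3],[14.8,18.4,6],[18.7,22.9,9]],"claw":[1,1,1,1,1]}'
python3 -m crank '{"dr":[[0,0,0],[0,0,0],[0,0,0],[0,0,0],[0,0,0]],"linear":[[0,0,6],[0,0,12],[0,0,18],[0,0,21],[0,0,21]],"claw":[1,1,1,1,1]}'; python3 - <<'E'
from h import *
s=arm.sense();print(s['qpos'].round(1),s['position'].round(4),s['eef_rot'].round(3).tolist())
R=s['eef_rot'];g=np.r_[.4807,.332,.06]-(s['position']-R[:,2]*0-0)
print("tool delta grasp point->target cm",(R.T@(g+R[:,2]*arm.grasp_offset)*100).round(2),arm.grasp_offset)
E
```

```text
time: 3.75
position: [0.4786, 0.3222, 0.4167]
eef_rot: [[-0.99, 0.14, -0.003], [0.14, 0.99, -0.005], [0.002, -0.005, -1.0]]
force: [0.5, 0.3, -0.8]
width: 0.0874
time: 4.38
position: [0.4766, 0.3186, 0.2046]
eef_rot: [[-0.99, 0.143, -0.008], [0.144, 0.99, -0.008], [0.007, -0.009, -1.0]]
force: [0.3, -0.2, 0.4]
width: 0.0882
[ 3.050e+01  1.500e+00  7.620e+01 -1.000e-01  1.029e+02 -5.130e+01] [0.4766 0.3186 0.2046] [[-0.99, 0.143, -0.008], [0.144, 0.99, -0.008], [0.007, -0.009, -1.0]]
tool delta grasp point->target cm [-0.31  1.51 16.32] 0.0187
```

```bash
python3 -m crank '{"dr":[[-0.5,-0.4,0],[-0.5,-0.4,0],[-0.5,-0.4,0],[-0.5,-0.4,0]],"linear":[[-0.3,1.5,5],[-0.3,1.5,10],[-0.3,1.5,10],[-0.3,1.5,10]],"claw":[1,1,1,1]}'; cat > d.py <<'E'
from h import *
s=arm.sense();R=s['eef_rot'];print(s['position'].round(4),R[:,0].round(3),R[:,2].round(4),s['force'].round(1),s['width'].round(4))
g=np.r_[.4807,.332,.06]-s['position'];print((R.T@(g+R[:,2]*arm.grasp_offset)*100).round(2))
E
python3 d.py
```

```text
time: 4.88
position: [0.4856, 0.3349, 0.1138]
eef_rot: [[-0.99, 0.144, 0.012], [0.144, 0.99, 0.007], [-0.011, 0.009, -1.0]]
force: [0.6, 0.6, 1.1]
width: 0.0881Traceback (most recent call last):
  File "d.py", line 2, in <module>
    s=arm.sense();R=s['eef_rot'];print(s['position'].round(4),R[:,0].round(3),R[:,2].round(4),s['force'].round(1),s['width'].round(4))
                                                                                                                  ^^^^^^^^^^^^^^^^
AttributeError: 'float' object has no attribute 'round'
```

```bash
sed -i 's/,s\[.width.\].round(4)/,s["width"]/' d.py; python3 -m crank '{"dr":[[0.5,0.4,0],[0.5,0.4,0],[0.5,0.4,0]],"linear":[[0,0,3],[0,0,3],[0,0,3]],"claw":[1,1,1]}'; python3 d.py
```

```text
time: 5.25
position: [0.4861, 0.3353, 0.0837]
eef_rot: [[-0.99, 0.144, 0.004], [0.144, 0.99, -0.0], [-0.004, 0.0, -1.0]]
force: [-0.4, -0.6, -1.2]
width: 0.0877
[0.4861 0.3353 0.0837] [-0.99   0.144 -0.004] [ 4.2e-03 -3.0e-04 -1.0e+00] [-0.4 -0.6 -1.2] 0.08768467777309187
[ 0.5  -0.4   4.24]
```

```bash
python3 -m crank '{"dr":[[0,0.2,0],[0,0.2,0],[0,0.2,0],[0,0.2,0]],"linear":[[0.5,-0.4,2],[0.5,-0.4,4.2],[0.5,-0.4,4.2],[0.5,-0.4,4.2]],"claw":[1,1,1,1]}' 60; python3 d.py
python3 -m crank '{"dr":[[0,0,0],[0,0,0],[0,0,0],[0,0,0],[0,0,0]],"linear":[[0,0,0],[0,0,0],[0,0,0],[0,0,0],[0,0,0]],"claw":[0,0,0,0,0]}' 60;python3 d.py
```

```text
time: 5.75
position: [0.4805, 0.3319, 0.041]
eef_rot: [[-0.99, 0.144, 0.0], [0.144, 0.99, -0.0], [-0.0, -0.0, -1.0]]
force: [-0.6, -0.3, -0.2]
width: 0.0879
[0.4805 0.3319 0.041 ] [-0.99   0.144 -0.   ] [ 0.e+00 -3.e-04 -1.e+00] [-0.6 -0.3 -0.2] 0.08787083724357105
[-0.02  0.01 -0.03]
time: 6.38
position: [0.4797, 0.3313, 0.0388]
eef_rot: [[-0.99, 0.144, -0.002], [0.144, 0.99, -0.002], [0.002, -0.002, -1.0]]
force: [-0.1, 0.2, 0.3]
width: 0.0409
[0.4797 0.3313 0.0388] [-0.99   0.144  0.002] [-0.0024 -0.0018 -1.    ] [-0.1  0.2  0.3] 0.040932057773737034
[-0.09  0.08 -0.25]
```

```bash
python3 - <<'E'
from h import *
S,T=get_image("scene"),get_image("top")
a=cv2.resize(S["img"][220:345,340:460],None,fx=3.3,fy=3.3,interpolation=2);b=cv2.resize(T["img"][150:270,190:290],None,fx=3.4,fy=3.4,interpolation=2)
c=np.zeros((420,800,3),np.uint8);c[:a.shape[0],:a.shape[1]]=a;c[:b.shape[0],400:400+b.shape[1]]=b
cv2.imwrite("pics/g1.png",c[:,:,::-1])
E
```

```text
(no output)
```

View pics/g1.png

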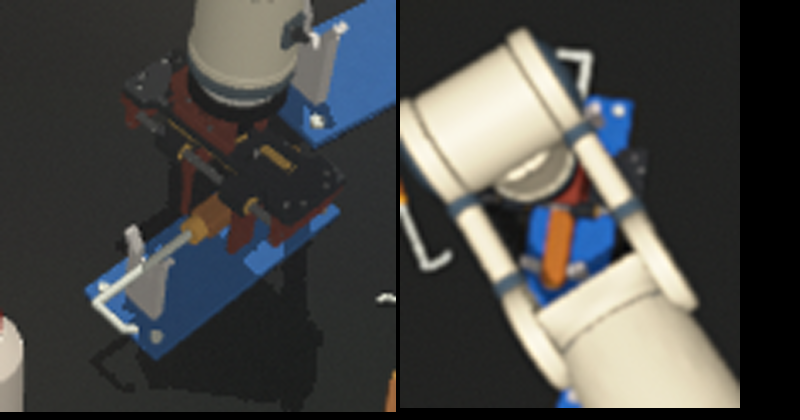

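The fingers straddle the handle correctly in both views and are still closing at 41 mm. I'll keep closing and then lift a little.

```bash
python3 -m crank '{"dr":[[0,0,0],[0,0,0],[0,0,0],[0,0,0],[0,0,0]],"linear":[[0,0,0],[0,0,0],[0,0,0],[0,0,0],[0,0,0]],"claw":[0,0,0,0,0]}' 60;python3 d.py
python3 -m crank '{"dr":[[0,0,0],[0,0,0],[0,0,0],[0,0,0],[0,0,0]],"linear":[[0,0,-1],[0,0,-3],[0,0,-6],[0,0,-9],[0,0,-9]],"claw":[0,0,0,0,0]}' 60;python3 d.py
```

```text
time: 7.1
position: [0.4797, 0.3314, 0.0389]
eef_rot: [[-0.99, 0.144, -0.002], [0.144, 0.99, -0.002], [0.002, -0.002, -1.0]]
force: [-0.3, 0.5, -0.9]
width: 0.0234
[0.4797 0.3314 0.0389] [-0.99   0.144  0.002] [-0.0023 -0.0017 -1.    ] [-0.3  0.5 -0.9] 0.023406734156390135
[-0.09  0.07 -0.24]
time: 7.72
position: [0.4815, 0.3325, 0.1336]
eef_rot: [[-0.99, 0.144, 0.004], [0.144, 0.99, 0.002], [-0.004, 0.003, -1.0]]
force: [-0.1, 0.0, -2.1]
width: 0.0236
[0.4815 0.3325 0.1336] [-0.99   0.144 -0.004] [ 0.0042  0.0021 -1.    ] [-0.1  0.  -2.1] 0.0235748455312616
[ 0.1  -0.08  9.22]
```

Hook lifted (23.5 mm width, 2.1 N, matching its weight). I'll carry it up and turn it toward the door.

```bash
python3 -m crank '{"dr":[[0,0,0],[0,0,0],[0,0,0],[0,0,0]],"linear":[[0,0,-4],[0,0,-8],[0,0,-12],[0,0,-15.5]],"claw":[0,0,0,0]}' 
python3 -m crank '{"dr":[[0,0,8],[0,0,17],[0,0,26],[0,0,35],[0,0,44]],"linear":[[-0.5,-3.4,0],[-1,-6.8,0],[-1.5,-10.2,0],[-2,-13.5,0],[-2.4,-16.8,0]],"claw":[0,0,0,0,0]}'
cat > e.py <<'E'
from h import *
import sys
G=np.r_[-.1329,.017,-.0211]           # hook_mid in tool frame
fy=np.r_[np.cos(np.radians(2.26)),np.sin(np.radians(2.26)),0];fx=np.r_[fy[1],-fy[0],0];H=np.r_[.547,-.416,.135]-.197*fx
RT=np.c_[-fx,fy,[0,0,-1]]
def eye(q):return H+fx*(-.18*np.sin(q)-.053*np.cos(q))+np.r_[0,0,.18*np.cos(q)-.053*np.sin(q)]
def to(P):  # tool-frame cm / deg to bring hook_mid to P with orientation RT
    s=arm.sense();R=s['eef_rot'];t=P-RT@G
    return (R.T@(t-s['position'])*100).round(2),np.degrees(cv2.Rodrigues(R.T@RT)[0]).ravel().round(1),t.round(4)
if __name__=="__main__":
    s=arm.sense();print(s['qpos'].round(1),s['position'].round(4));print(*to(eye(.09)-float(sys.argv[1])*fy))
E
python3 e.py .045
```

```text
time: 8.22
position: [0.4801, 0.3317, 0.2843]
eef_rot: [[-0.99, 0.144, -0.003], [0.144, 0.99, -0.002], [0.003, -0.003, -1.0]]
force: [0.5, -1.0, -1.1]
width: 0.0234
time: 8.85
position: [0.4796, 0.1609, 0.2829]
eef_rot: [[-0.608, 0.794, -0.004], [0.794, 0.608, -0.002], [0.001, -0.004, -1.0]]
force: [0.8, 0.2, -2.2]
width: 0.0235
[ 1.470e+01 -7.800e+00  7.720e+01 -1.000e-01  1.109e+02 -2.270e+01] [0.4796 0.1609 0.2829]
[-13.73 -11.81  -0.5 ] [-0.3  0.  35.2] [ 0.4693 -0.0199  0.2884]
```

```bash
python3 -m crank '{"dr":[[0,0,10],[0,0,20],[0,0,30],[0,0,35.2],[0,0,35.2]],"linear":[[-1.5,-1.3,-0.5],[-3,-2.6,-0.5],[-5,-4.3,-0.5],[-7,-6,-0.5],[-7,-6,-0.5]],"claw":[0,0,0,0,0]}'
python3 e.py .06
```

```text
time: 9.48
position: [0.4751, 0.0688, 0.2884]
eef_rot: [[-0.042, 0.999, -0.003], [0.999, 0.042, -0.002], [-0.002, -0.004, -1.0]]
force: [-1.1, 0.9, -1.9]
width: 0.0236
[ 4.200e+00 -1.160e+01  8.000e+01 -1.000e-01  1.118e+02  1.800e+00] [0.4751 0.0688 0.2884]
[-8.83 -2.45  0.03] [-0.2  0.1  0.1] [ 0.4543 -0.0205  0.2884]
```

```bash
python3 -m crank '{"dr":[[0,0,0],[0,0,0],[0,0,0],[0,0,0],[0,0,0]],"linear":[[-1,-2.4,0],[-4,-2.4,0],[-7,-2.4,0],[-8.8,-2.4,0],[-8.8,-2.4,0]],"claw":[0,0,0,0,0]}'
python3 e.py .06; python3 - <<'E'
from h import *
S,T=get_image("scene"),get_image("top")
import e
s=arm.sense();R=s['eef_rot'];hm=s['position']+R@e.G
print("hm",hm.round(4),proj(S,hm).round(1),proj(T,hm).round(1),"eye",proj(S,e.eye(.09)).round(1),proj(T,e.eye(.09)).round(1))
a=cv2.resize(S["img"][110:200,210:310],None,fx=4,fy=4,interpolation=2);b=cv2.resize(T["img"][130:220,330:430],None,fx=4,fy=4,interpolation=2)
cv2.imwrite("pics/k1.png",np.hstack([a,b])[:,:,::-1])
E
```

```text
time: 10.1
position: [0.4553, -0.0191, 0.2888]
eef_rot: [[-0.044, 0.999, -0.003], [0.999, 0.044, -0.001], [-0.001, -0.003, -1.0]]
force: [0.0, 0.1, -1.5]
width: 0.024
[-6.600e+00 -1.530e+01  8.300e+01 -1.000e-01  1.124e+02 -9.200e+00] [ 0.4553 -0.0191  0.2888]
[-0.14 -0.1   0.04] [-0.2  0.1  0.3] [ 0.4543 -0.0205  0.2884]
hm [ 0.4783 -0.1501  0.3103] [[275.5 140.4]] [[395.1 186.3]] eye [[260.4 149.5]] [[393.9 166.2]]
```

View pics/k1.png

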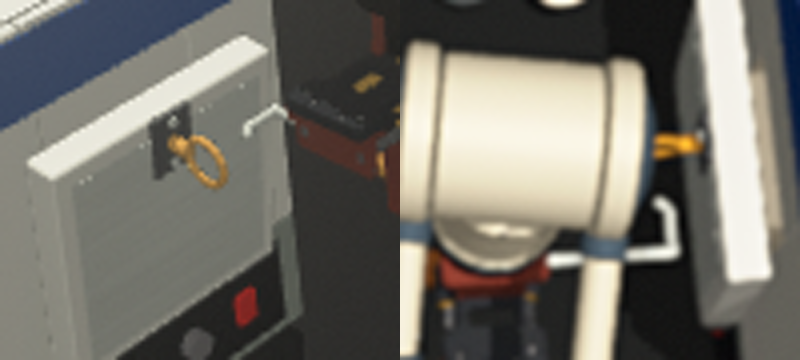

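```bash
python3 - <<'E'
from h import *
import e
S,T=get_image("scene"),get_image("top")
s=arm.sense();R=s['eef_rot']
off=e.G-np.r_[-.162,.017,0]   # rod origin in tool
def P(x,y,z=0):return s['position']+R@(off+np.r_[-x,y,z])
for n,p in(("S",S),("T",T)):
    for c in((.08,0),(.165,0),(.165,.03),(.159,.036)):print(n,c,proj(p,P(*c)).round(1))
for n,p,b in(("S",S,(268,128,292,150)),("T",T,(385,172,405,200))):
    g=p["img"][b[1]:b[3],b[0]:b[2]].max(2);print(n,b);print("\n".join(" ".join(f"{v:3d}" for v in r) for r in g[::1]))
E
```

```text
S (0.08, 0) [[300.5 147.8]]
S (0.165, 0) [[278.9 137.4]]
S (0.165, 0.03) [[271.6 142. ]]
S (0.159, 0.036) [[271.6 143.7]]
T (0.08, 0) [[366.5 194.3]]
T (0.165, 0) [[396.8 192.1]]
T (0.165, 0.03) [[395.6 181.6]]
T (0.159, 0.036) [[393.3 179.7]]
S (268, 128, 292, 150)
152 136 132 133 132 132 130 131 131 122 133 109  56  55  55  55  54  55  55  53  54  54  54  55
134 132 132 132 131 124 121 132 130 123 133 129  56  56  55  56  54  54  53  55  52  53  55  53
132 132 131 125 121 120 119 131 132 128 135 133  56  55  54  55  56  55  50  48  49  48  47  49
133 133 159 121 119 119 119 132 132 129 134 134  55  56  54  57  57  59  48  47  48  46  47  46
125 120 126 119 119 120 119 132 132 129 134 135  61  55  56  58  62  62  49  52  47  47  48  46
121 121 120 119 118 118 120 132 132 129 134 131  65  55  59  63  62  62  57  57  49  47  46  46
120 119 119 119 119 119 120 132 131 129 134 131  77  55  57  65  62  63  61  59  47  47  46  46
120 118 119 119 120 120 119 131 131 126 135 130  79  54  49  51  57  62  59  67  80  56  61  60
119 119 120 120 120 119 120 129 131 128 169 187 103  56  63  46  
[... 2841 characters left out ...]
  84 105 117 123 138 155 185 214 203 129  42  15  37  66  83
101 110 145 166 171 184 200 213 218 229 235 237 239 222 157  59  15  35  65  83
106 156 208 221 220 227 236 241 244 245 245 240 232 211 150  56  15  29  59  81
 98 145 191 192 185 186 188 186 185 184 179 167 146 123  78  30  15  27  56  82
 83  73  95  91  81  77  76  72  69  69  65  58  46  37  24  16  17  25  58  81
 89  23  21  22  17  14  15  14  12  13  13  13  13  15  16  19  19  25  53  78
 84  14  14  17  18  17  18  16  18  20  18  20  18  20  19  20  18  25  49  73
 78  14  18  18  19  21  20  19  19  21  19  20  22  20  21  20  18  22  45  70
 76  14  17  21  21  19  20  21  20  18  20  20  21  20  21  21  19  22  40  67
```

Measured tip (T u≈397, v≈187; S mid ≈275,140) agrees with the model to about 2 mm and lines up with the eye. I'll slide it in sideways.

```bash
python3 -m crank '{"dr":[[0,0,0],[0,0,0],[0,0,0],[0,0,0],[0,0,0]],"linear":[[0,1.5,0],[0,3,0],[0,4.5,0],[0,5.9,0],[0,5.9,0]],"claw":[0,0,0,0,0]}'
python3 e.py 0; python3 - <<'E'
from h import *
S,T=get_image("scene"),get_image("top")
a=cv2.resize(S["img"][110:200,210:310],None,fx=4,fy=4,interpolation=2);b=cv2.resize(T["img"][130:220,330:430],None,fx=4,fy=4,interpolation=2)
cv2.imwrite("pics/k2.png",np.hstack([a,b])[:,:,::-1])
E
```

```text
time: 10.92
position: [0.5146, -0.0158, 0.2887]
eef_rot: [[-0.045, 0.999, -0.004], [0.999, 0.045, -0.002], [-0.001, -0.004, -1.0]]
force: [0.1, -0.9, -2.7]
width: 0.0235
[-5.500e+00 -6.300e+00  7.520e+01 -1.000e-01  1.113e+02 -8.100e+00] [ 0.5146 -0.0158  0.2887]
[-0.23 -0.04  0.03] [-0.2  0.1  0.3] [ 0.5143 -0.0181  0.2884]
```

View pics/k2.png

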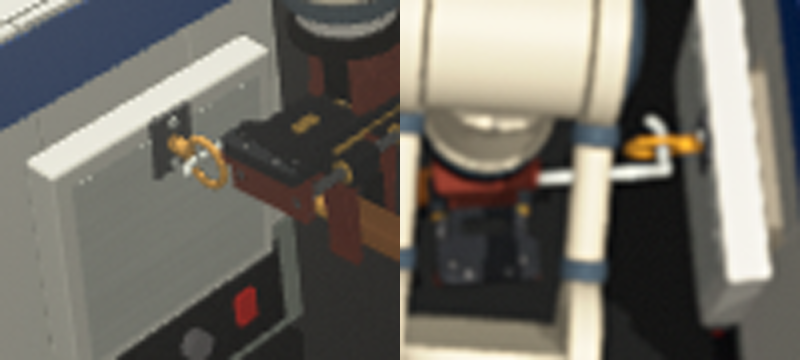

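The hook is through the eye: the tip emerges beyond the ring in both views (S crop (190,160), T crop (655,125)). Next I plan the arc.

```bash
python3 - <<'E'
from e import *
s=arm.sense();R=s['eef_rot']
qs=np.r_[np.arange(.05,1.56,.08),1.6];prev=None
base=R.T@(-s['position']);out=[]
for q in qs:
    d=(eye(q+1e-4)-eye(q));t=d/np.linalg.norm(d)
    P=eye(q)+.012*t-.003*fx
    if q>1.58:P=P+[0,0,-.003]
    out.append(R.T@((P-RT@G)-s['position'])*100)
out=np.array(out);last=np.zeros(3)
for i,q in enumerate(qs):
    print(round(q,2),out[i].round(2),"rel",(out[i]-last).round(2))
    if i%5==4:last=out[i]
E
```

```text
0.05 [0.53 0.02 0.23] rel [0.53 0.02 0.23]
0.13 [1.89 0.03 0.86] rel [1.89 0.03 0.86]
0.21 [3.19 0.04 1.61] rel [3.19 0.04 1.61]
0.29 [4.44 0.05 2.46] rel [4.44 0.05 2.46]
0.37 [5.61 0.06 3.4 ] rel [5.61 0.06 3.4 ]
0.45 [6.7  0.07 4.44] rel [1.09 0.01 1.03]
0.53 [7.7  0.08 5.55] rel [2.1  0.02 2.15]
0.61 [8.62 0.08 6.75] rel [3.01 0.03 3.35]
0.69 [9.43 0.09 8.01] rel [3.82 0.03 4.61]
0.77 [10.14  0.1   9.34] rel [4.53 0.04 5.94]
0.85 [10.74  0.11 10.72] rel [0.6  0.01 1.38]
0.93 [11.23  0.11 12.14] rel [1.09 0.01 2.8 ]
1.01 [11.61  0.12 13.59] rel [1.47 0.02 4.26]
1.09 [11.87  0.13 15.08] rel [1.73 0.03 5.74]
1.17 [12.    0.13 16.57] rel [1.86 0.03 7.23]
1.25 [12.02  0.14 18.08] rel [0.02 0.   1.5 ]
1.33 [11.92  0.14 19.58] rel [-0.08  0.01  3.  ]
1.41 [11.7   0.14 21.07] rel [-0.31  0.01  4.49]
1.49 [11.36  0.15 22.53] rel [-0.64  0.01  5.96]
1.6 [10.7   0.15 24.79] rel [-1.3   0.02  8.22]
```

```bash
python3 -m crank '{"dr":[[0,0,0],[0,0,0],[0,0,0],[0,0,0],[0,0,0]],"linear":[[0.5,0,0.2],[1.9,0,0.9],[3.2,0,1.6],[4.4,0,2.5],[5.6,0,3.4]],"claw":[0,0,0,0,0]}' 60; python3 - <<'E'
from h import *
S,T=get_image("scene"),get_image("top")
a=cv2.resize(S["img"][110:210,210:310],None,fx=4,fy=4,interpolation=2);b=cv2.resize(T["img"][130:230,330:430],None,fx=4,fy=4,interpolation=2)
cv2.imwrite("pics/k3.png",np.hstack([a,b])[:,:,::-1])
E
```

```text
time: 11.65
position: [0.5117, 0.0393, 0.2553]
eef_rot: [[-0.043, 0.999, -0.001], [0.999, 0.043, -0.004], [-0.004, -0.001, -1.0]]
force: [1.3, -6.3, -1.1]
width: 0.0237
```

View pics/k3.png

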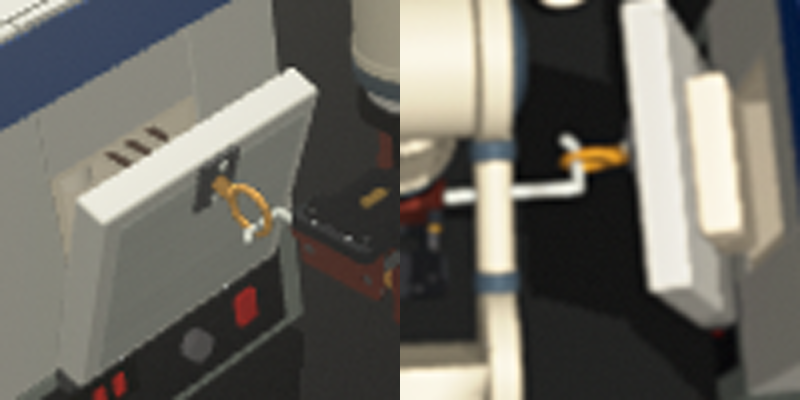

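The door follows and the hook sits in the outer bottom of the ring, pulling 6.3 N as specified. I'll continue.

```bash
python3 -m crank '{"dr":[[0,0,0],[0,0,0],[0,0,0],[0,0,0],[0,0,0]],"linear":[[1.1,0,1],[2.1,0,2.1],[3,0,3.3],[3.8,0,4.6],[4.5,0,5.9]],"claw":[0,0,0,0,0]}' 60
python3 -m crank '{"dr":[[0,0,0],[0,0,0],[0,0,0],[0,0,0],[0,0,0]],"linear":[[0.6,0,1.4],[1.1,0,2.8],[1.5,0,4.3],[1.7,0,5.7],[1.9,0,7.2]],"claw":[0,0,0,0,0]}' 60; python3 - <<'E'
from h import *
import e
S,T=get_image("scene"),get_image("top")
s=arm.sense();hm=s['position']+s['eef_rot']@e.G;print(hm.round(4),e.eye(1.17).round(4),proj(S,hm),proj(T,hm))
a=cv2.resize(S["img"][130:230,210:310],None,fx=4,fy=4,interpolation=2);b=cv2.resize(T["img"][130:230,330:430],None,fx=4,fy=4,interpolation=2)
cv2.imwrite("pics/k4.png",np.hstack([a,b])[:,:,::-1])
E
```

```text
time: 12.38
position: [0.5094, 0.0854, 0.1955]
eef_rot: [[-0.045, 0.999, -0.002], [0.999, 0.045, -0.001], [-0.001, -0.002, -1.0]]
force: [0.0, -1.2, 1.7]
width: 0.0239
time: 13.0
position: [0.5085, 0.1033, 0.1231]
eef_rot: [[-0.044, 0.999, -0.002], [0.999, 0.044, -0.002], [-0.002, -0.002, -1.0]]
force: [0.2, 0.2, 0.2]
width: 0.0235
[ 0.5302 -0.0289  0.1425] [ 0.5319 -0.0329  0.1564] [[295.99399295 210.89103727]] [[347.49117127 182.65673353]]
```

View pics/k4.png

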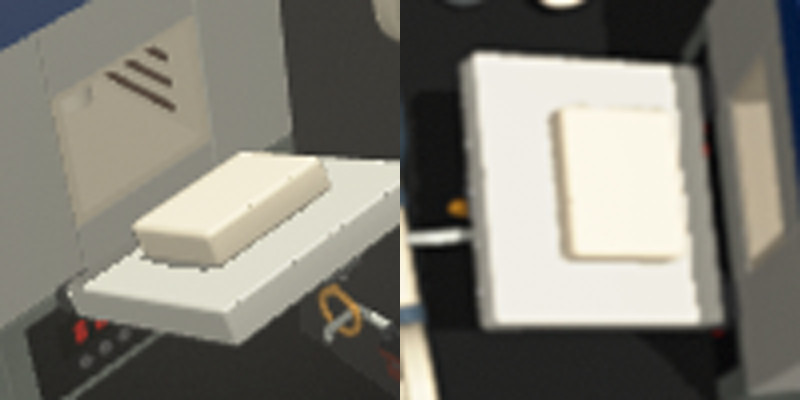

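The hook is still in the ring at S crop (345,320) and the door is well past halfway. Next is the last arc.

```bash
python3 -m crank '{"dr":[[0,0,0],[0,0,0],[0,0,0],[0,0,0],[0,0,0]],"linear":[[0,0,1.5],[-0.1,0,3],[-0.3,0,4.4],[-0.6,0,5.9],[-0.9,0,6.9]],"claw":[0,0,0,0,0]}' 60
python3 -m crank '{"dr":[[0,0,0],[0,0,0],[0,0,0],[0,0,0]],"linear":[[-0.2,0,0.6],[-0.4,0,1.2],[-0.4,0,1.3],[-0.4,0,1.3]],"claw":[0,0,0,0]}' 60; python3 - <<'E'
from h import *
import e
S,T=get_image("scene"),get_image("top")
s=arm.sense();hm=s['position']+s['eef_rot']@e.G;print(hm.round(4),e.eye(1.57).round(4))
a=cv2.resize(S["img"][150:250,220:320],None,fx=4,fy=4,interpolation=2);b=cv2.resize(T["img"][130:230,330:430],None,fx=4,fy=4,interpolation=2)
# door free top edge: expected px when level/at 1.48
for q in(1.4,1.48,1.57):
    for y in(-.105,.105):
        for z,x in((.205,.015),(.205,-.015)):
            P=e.H+e.fx*(x*np.cos(q)-z*np.sin(q))+e.fy*y+np.r_[0,0,z*np.cos(q)+x*np.sin(q)];print(q,y,x,proj(S,P).round(1),proj(T,P).round(1))
cv2.imwrite("pics/k5.png",np.hstack([a,b])[:,:,::-1])
E
```

```text
time: 13.72
position: [0.5083, 0.0939, 0.0538]
eef_rot: [[-0.044, 0.999, -0.003], [0.999, 0.044, -0.002], [-0.001, -0.003, -1.0]]
force: [-0.4, 1.9, 0.4]
width: 0.0236
time: 14.22
position: [0.5088, 0.0917, 0.0427]
eef_rot: [[-0.045, 0.999, -0.002], [0.999, 0.045, 0.001], [0.001, -0.002, -1.0]]
force: [-2.0, 6.6, 1.7]
width: 0.0232
[ 0.5319 -0.0404  0.0637] [ 0.5321 -0.0393  0.0821]
1.4 -0.105 0.015 [[320.8 183.5]] [[348.  212.8]]
1.4 -0.105 -0.015 [[322.4 191.7]] [[345.8 214.4]]
1.4 0.105 0.015 [[271.  221.6]] [[342.8 146.8]]
1.4 0.105 -0.015 [[273.3 230.1]] [[340.7 149.7]]
1.48 -0.105 0.015 [[321.8 188.1]] [[346.6 213.7]]
1.48 -0.105 -0.015 [[322.7 195.9]] [[345.2 215.2]]
1.48 0.105 0.015 [[272.4 226.4]] [[341.5 148.4]]
1.48 0.105 -0.015 [[274.1 234.4]] [[340.2 151.2]]
1.57 -0.105 0.015 [[322.5 193. ]] [[345.6 214.6]]
1.57 -0.105 -0.015 [[322.8 200.4]] [[345.1 216.1]]
1.57 0.105 0.015 [[273.6 231.4]] [[340.5 150.2]]
1.57 0.105 -0.015 [[274.6 238.9]] [[340.1 152.8]]
```

View pics/k5.png

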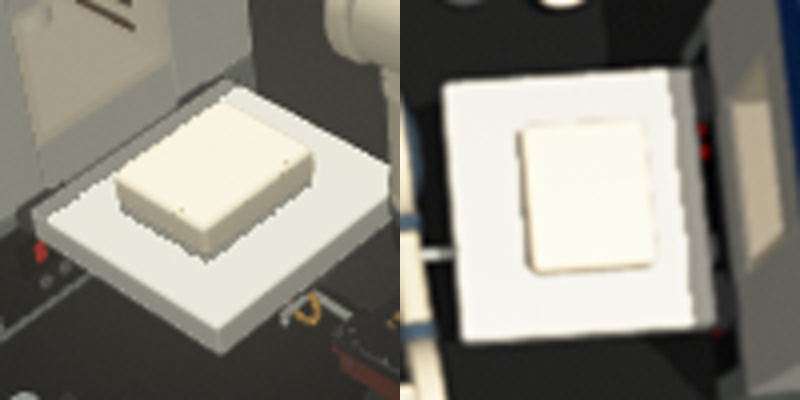

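Door corner is at S (274.2, 232.5), which matches q = 1.57 (predicted 231.4; 226.4 at q = 1.48). I'll ease the hook up to the ring's centre and dwell so step 3 is sure, then back out sideways.

```bash
python3 -m crank '{"dr":[[0,0,0],[0,0,0],[0,0,0],[0,0,0],[0,0,0]],"linear":[[0.1,0,-0.4],[0.2,0,-0.9],[0.2,0,-0.9],[0.2,0,-0.9],[0.2,0,-0.9]],"claw":[0,0,0,0,0]}' 60; python3 - <<'E'
from h import *
import e
S,T=get_image("scene"),get_image("top")
s=arm.sense();hm=s['position']+s['eef_rot']@e.G;print(hm.round(4),e.eye(1.57).round(4),proj(S,hm),proj(S,e.eye(1.57)))
a=cv2.resize(S["img"][205:265,270:340],None,fx=8,fy=8,interpolation=2)
cv2.imwrite("pics/k6.png",a[:,:,::-1])
E
```

```text
time: 14.95
position: [0.5086, 0.092, 0.051]
eef_rot: [[-0.044, 0.999, -0.003], [0.999, 0.044, -0.002], [-0.002, -0.003, -1.0]]
force: [0.6, 1.0, -2.1]
width: 0.0233
[ 0.5316 -0.0399  0.0723] [ 0.5321 -0.0393  0.0821] [[294.54721143 226.40400966]] [[294.36480718 224.29083014]]
```

View pics/k6.png

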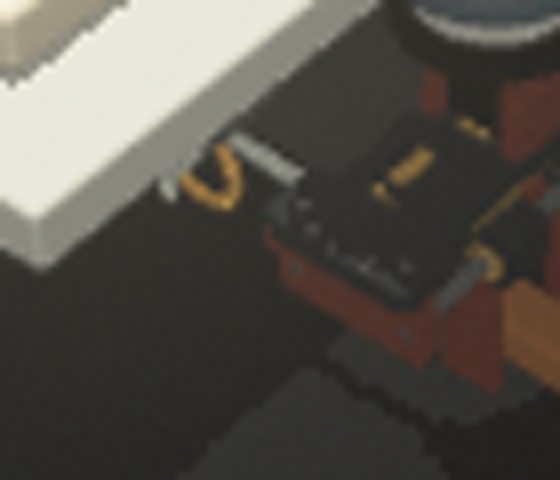

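The wrist reads only the hook's weight (2.1 N), so the hook is free in the ring and the door is level. Unhooking sideways, then back out and up.

```bash
python3 -m crank '{"dr":[[0,0,0],[0,0,0],[0,0,0],[0,0,0],[0,0,0]],"linear":[[0,-1.5,0],[0,-3,0],[0,-4.5,0],[0,-6,0],[0,-6.5,0]],"claw":[0,0,0,0,0]}' 60
python3 -m crank '{"dr":[[0,0,0],[0,0,0],[0,0,0],[0,0,0],[0,0,0]],"linear":[[3,0,0],[7,0,0],[11,0,0],[15,0,0],[15,0,0]],"claw":[0,0,0,0,0]}' 60;  python3 - <<'E'
from h import *
import e
S,T=get_image("scene"),get_image("top")
s=arm.sense();R=s['eef_rot'];print(s['qpos'].round(1),s['position'])
off=e.G-np.r_[-.162,.017,0]
for n,p in(("S",S),("T",T)):
    for c in((.0,0),(.06,0),(.165,0),(.165,.03),(.159,.036)):print(n,c,proj(p,s['position']+R@(off+np.r_[-c[0],c[1],0])).round(1))
c=proj(S,s['position']+R@(off+np.r_[-.12,0,0]))[0].astype(int);print(c)
a=cv2.resize(S["img"][c[1]-35:c[1]+35,c[0]-45:c[0]+45],None,fx=8,fy=8,interpolation=2)
cv2.imwrite("pics/k7.png",a[:,:,::-1])
E
```

```text
time: 15.68
position: [0.4434, 0.0892, 0.0514]
eef_rot: [[-0.044, 0.999, -0.002], [0.999, 0.044, -0.002], [-0.002, -0.002, -1.0]]
force: [0.2, 0.4, -2.4]
width: 0.0235
time: 16.3
position: [0.437, 0.2413, 0.051]
eef_rot: [[-0.048, 0.999, -0.002], [0.999, 0.048, -0.001], [-0.001, -0.002, -1.0]]
force: [0.1, 0.2, -2.4]
width: 0.0237
[ 2.480e+01 -8.400e+00  1.014e+02 -1.000e-01  8.720e+01  2.220e+01] [0.43722979 0.23905861 0.05089926]
S (0.0, 0) [[395.8 259.3]]
S (0.06, 0) [[378.2 249.4]]
S (0.165, 0) [[349.2 233. ]]
S (0.165, 0.03) [[343.  238.7]]
S (0.159, 0.036) [[343.4 240.8]]
T (0.0, 0) [[257.3 217.7]]
T (0.06, 0) [[275.5 216.4]]
T (0.165, 0) [[307.2 214.1]]
T (0.165, 0.03) [[306.6 205.1]]
T (0.159, 0.036) [[304.7 203.5]]
[361 239]
```

View pics/k7.png

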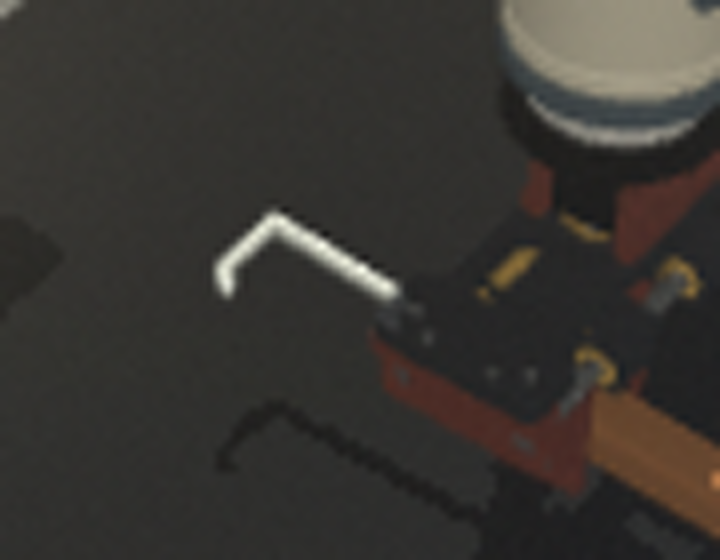

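The hook is off the eye. The rod corner at S (350.6,231.7) against a predicted (349.2,233) means the hook end is pitched up only 1–2°, which is fine for re-seating. I'll lift, turn back and return.

```bash
python3 -m crank '{"dr":[[0,0,0],[0,0,0],[0,0,0],[0,0,0],[0,0,0]],"linear":[[0,0,-5],[0,0,-10],[0,0,-15],[0,0,-20],[0,0,-20]],"claw":[0,0,0,0,0]}' 60
python3 -m crank '{"dr":[[0,0,-10],[0,0,-20],[0,0,-30],[0,0,-40],[0,0,-40]],"linear":[[1,0.5,0],[2,1,0],[4,2,0],[5,2,0],[5,2,0]],"claw":[0,0,0,0,0]}' 60
cat > r.py <<'E'
from h import *
s=arm.sense();R=s['eef_rot'];a=np.radians(171.65)
RT=np.c_[[np.cos(a),np.sin(a),0],[-np.sin(a)*-1*-1*-1,0,0],[0,0,-1]];RT[:,1]=np.cross(RT[:,2],RT[:,0])
print(s['position'].round(4),"deg",np.degrees(cv2.Rodrigues(R.T@RT)[0]).ravel().round(1),"cm",(R.T@(np.r_[.4797,.3314,.0389]-s['position'])*100).round(2),s['force'].round(1),s['qpos'].round(0))
E
python3 r.py
```

```text
time: 17.02
position: [0.4393, 0.2389, 0.2565]
eef_rot: [[-0.043, 0.999, 0.006], [0.999, 0.043, 0.002], [0.001, 0.006, -1.0]]
force: [0.1, -0.4, -1.9]
width: 0.0239
time: 17.65
position: [0.4553, 0.2897, 0.2489]
eef_rot: [[-0.675, 0.738, -0.005], [0.738, 0.675, -0.003], [0.001, -0.006, -1.0]]
force: [-0.5, 0.1, -2.1]
width: 0.0237
[0.4553 0.2897 0.2489] deg [ -0.3  -0.2 -39.2] cm [ 1.41  4.74 20.98] [-0.5  0.1 -2.1] [ 29.  -3.  77.  -0. 107. -14.]
```

```bash
python3 -m crank '{"dr":[[0,0,-10],[0,0,-20],[0,0,-30],[0,0,-39],[0,0,-39]],"linear":[[0.4,1.2,0],[0.8,2.4,0],[1.2,3.6,0],[1.4,4.7,0],[1.4,4.7,0]],"claw":[0,0,0,0,0]}' 60
python3 -m crank '{"dr":[[0,0,0],[0,0,0],[0,0,0],[0,0,0],[0,0,0]],"linear":[[0,0,5],[0,0,10],[0,0,14],[0,0,14],[0,0,14]],"claw":[0,0,0,0,0]}' 60
python3 r.py
```

```text
time: 18.27
position: [0.4807, 0.3316, 0.2496]
eef_rot: [[-0.988, 0.152, -0.004], [0.152, 0.988, -0.003], [0.003, -0.004, -1.0]]
force: [0.1, -0.6, -1.7]
width: 0.0237
time: 18.9
position: [0.4809, 0.332, 0.113]
eef_rot: [[-0.989, 0.15, -0.0], [0.15, 0.989, -0.001], [0.0, -0.001, -1.0]]
force: [0.5, 0.4, -1.4]
width: 0.0234
[0.4809 0.332  0.113 ] deg [-0.  -0.  -0.3] cm [ 0.1  -0.07  7.41] [ 0.5  0.4 -1.4] [ 31.   3.  84.  -0.  93. -50.]
```

```bash
python3 -m crank '{"dr":[[0,0,-0.3],[0,0,-0.3],[0,0,-0.3],[0,0,-0.3],[0,0,-0.3]],"linear":[[0.1,-0.1,2],[0.1,-0.1,4],[0.1,-0.1,5.5],[0.1,-0.1,5.5],[0.1,-0.1,5.5]],"claw":[0,0,0,0,0]}' 60; python3 r.py
python3 -m crank '{"dr":[[0,0,0],[0,0,0],[0,0,0],[0,0,0]],"linear":[[0,0,0.6],[0,0,1.2],[0,0,1.6],[0,0,1.6]],"claw":[0,0,0,0]}' 60; python3 r.py
```

```text
time: 19.52
position: [0.4791, 0.3313, 0.0562]
eef_rot: [[-0.99, 0.142, -0.002], [0.142, 0.99, -0.002], [0.002, -0.002, -1.0]]
force: [-0.5, -0.2, -2.9]
width: 0.0236
[0.4791 0.3313 0.0562] deg [-0.1 -0.1  0.2] cm [-0.06  0.02  1.73] [-0.5 -0.2 -2.9] [ 31.   4.  88.  -0.  87. -51.]
time: 20.02
position: [0.4795, 0.3313, 0.0409]
eef_rot: [[-0.99, 0.142, -0.001], [0.142, 0.99, -0.001], [0.001, -0.001, -1.0]]
force: [0.7, -1.5, 3.0]
width: 0.0235
[0.4795 0.3313 0.0409] deg [-0.1 -0.   0.2] cm [-0.02  0.01  0.2 ] [ 0.7 -1.5  3. ] [ 31.   5.  89.  -0.  86. -51.]
```

The handle's rear end touches its fork, as expected. Releasing.

```bash
python3 -m crank '{"dr":[[0,0,0],[0,0,0],[0,0,0],[0,0,0],[0,0,0]],"linear":[[0,0,0],[0,0,0],[0,0,0],[0,0,0],[0,0,0]],"claw":[1,1,1,1,1]}' 10;python3 -m crank '{"dr":[[0,0,0],[0,0,0],[0,0,0],[0,0,0],[0,0,0]],"linear":[[0,0,0],[0,0,0],[0,0,0],[0,0,0],[0,0,0]],"claw":[1,1,1,1,1]}'; python3 -m crank '{"dr":[[0,0,0],[0,0,0],[0,0,0],[0,0,0],[0,0,0]],"linear":[[0,0,-2],[0,0,-6],[0,0,-12],[0,0,-18],[0,0,-22]],"claw":[1,1,1,1,1]}'
python3 -m crank '{"dr":[[0,0,0],[0,0,0],[0,0,0],[0,0,0],[0,0,0]],"linear":[[0,-5,0],[0,-10,0],[0,-15,0],[0,-20,0],[0,-20,0]],"claw":[1,1,1,1,1]}'
python3 - <<'E'
from h import *
S,T=get_image("scene"),get_image("top")
for n,p,br in(("S",S,(390,255,440,300)),("T",T,(225,180,255,240))):print(n,rect(p,mask(p,(5,120,60),(20,255,255),br),.06))
a=cv2.resize(S["img"][160:345,190:460],None,fx=2.9,fy=2.9,interpolation=2);cv2.imwrite("pics/f1.png",a[:,:,::-1])
E
```

```text
time: 20.65
position: [0.4789, 0.3312, 0.0398]
eef_rot: [[-0.99, 0.142, -0.002], [0.142, 0.99, -0.002], [0.002, -0.002, -1.0]]
force: [-0.1, 0.4, 0.7]
width: 0.0703
time: 21.28
position: [0.4789, 0.3312, 0.0399]
eef_rot: [[-0.99, 0.142, -0.002], [0.142, 0.99, -0.002], [0.002, -0.002, -1.0]]
force: [0.4, -0.4, 0.6]
width: 0.0877
time: 21.9
position: [0.4796, 0.3317, 0.2656]
eef_rot: [[-0.99, 0.142, 0.003], [0.142, 0.99, 0.001], [-0.003, 0.002, -1.0]]
force: [0.2, 0.2, -0.4]
width: 0.0877
time: 22.52
position: [0.4509, 0.1311, 0.2627]
eef_rot: [[-0.989, 0.146, 0.001], [0.146, 0.989, -0.002], [-0.001, -0.001, -1.0]]
force: [0.2, 0.7, 0.5]
width: 0.0878
S (array([447.6, 336.5]), array([ 28.4, 136.6]), 81.99, 378)
T (array([449.3, 335.2]), array([ 22.9, 128.7]), 80.68, 247)
```

View pics/f1.png

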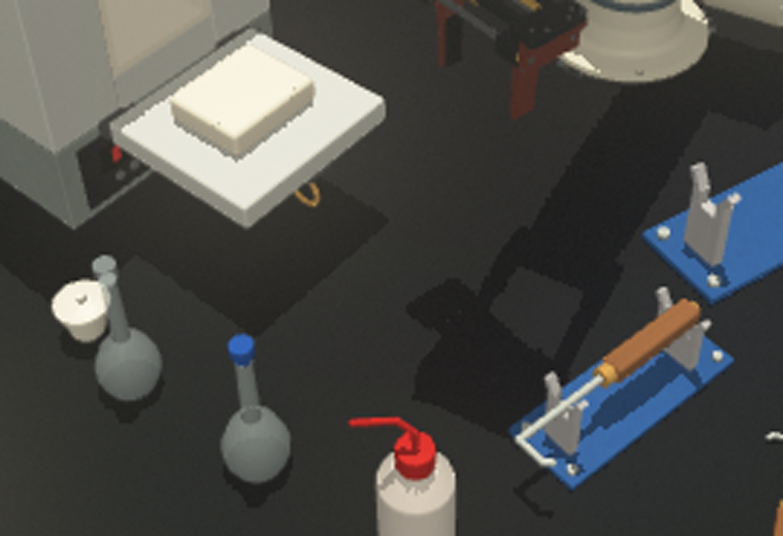

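The hook lies in both forks within about 2 mm and 1° of its original pose. The door is level and the bystanders are undisturbed. Handing in.

```bash
python3 -c "
from station import arm;print(arm.hand_in())"
```

```text
the job is handed in; nothing more can be done
None
```

I hooked the door's eye, drew the door down to level, put the furnace hook back in its stand, let go of it and handed the job in at about 22.6 s. `hand_in()` reports no verdict, so the points below rest on my own measurements.

- **Drawing the door:** the hook was seen in the ring in every picture on the way down. The steps were planned at about 0.6 rad/s (limit 3), but I did not measure the door's speed. The pull on the wrist read 6.3 N near the start, and I saw no sign of contact with the furnace.
- **Door level:** its free corner matched the predicted position for 1.57 rad to about 1 pixel. I did not re-measure it after unhooking, but the last picture still shows it level.
- **Step 3 margin:** at the bottom the nominal distance from hook to eye read 18 mm, against the 20 mm limit. The hook end had pitched up 1 to 2 degrees in the grip, so the true distance was probably less. I raised the hook about 9 mm and held it there for 0.4 s before unhooking.
- **Hook in its stand:** seen in both forks. The top camera puts the handle within about 2 mm and 1° of where it first lay; the scene camera agrees.
- **Bystanders and robot:** the flasks, wash bottle and crucible stand upright and appear unmoved in the last picture; I did not measure their positions again. The gripper was open and clear of everything.

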